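# Cup on the drying peg, splash guard held at balance

### The arm

A 6-joint arm with a two-finger parallel gripper is mounted at the origin on a cart in front of the work surface, level with it; the furniture and walls round the work are solid. World frame = base frame: x ahead of the robot, y to its left, z up, the work surface at z = 0. Lengths are in m, angles in rad, forces in N, time in s.
With the tool pointing down it reaches from about 0.35 to 0.8 m from the base axis. Payload 7.3 kg.
Tool frame: the origin (TCP) lies between the finger pads; the fingertips stand 25 mm ahead of it and the grasp point (between the pads) lies 6 mm ahead of it (r.tip_extent is the distance from the TCP to the fingertips, in m); z points along the fingers, y is the line along which they close (so a half turn about z gives the same grasp; the last joint's range is limited). The gripper opens to 85 mm and grips with 20 to 120 N. Pads are 22 mm wide; open, the fingers measure 114 mm over their backs; the gripper's body (76 mm by 85 mm) begins 54 mm behind the grasp point. The pads swing forward as they close: fully open they stand 13 mm farther back than shut.
Start: joints at [-1.305, 0.342, 1.524, -0, 1.275, -0.146], TCP at [0.21, -0.481, 0.256] pointing down, gripper open.
Joint ranges: [-2.53, 2.53], [-0.77, 2.02], [0.04, 2.7], [-1, 4.14], [0.28, 2.66], [-3.11, 3.11]. Speed limits (rad/s): [2.57, 2.57, 3.14, 3.14, 3.14, 3.14].

### API

Orientations are given as a unit quaternion [x, y, z, w].
In Python, from workcell import r, command_gripper, optics gives the robot as it stands. The module is installed in compiled form; this text tells all that it offers. Calls block until the motion is done:
- r.reach(position, orientation): joint-space move of the TCP to a pose.
- r.move_straight(position, orientation=None, speed=0.15, max_force=None): straight line of the TCP; orientation=None keeps the orientation; speed is the mean speed in m/s. With max_force (N) it stops when the force on the tool has changed by that much, and returns True; else False.
- r.movej(angles): joint-space move.
- command_gripper(opening, force=None): finger opening in m; force is the grip in N (None keeps the last); returns when the fingers have stopped.
- r.hold(seconds).
- r.solve_ik(position, orientation): joint angles nearest the present ones, or None.
- r.read_state(): the state.
- optics.get_image(name): name is "scene" or "top"; returns (picture, depth): 384x512x3 uint8, red, green, blue; 384x512 float32, m along the optical axis (not along the pixel's ray), 0 where there is no reading.
- optics.camera_model(name): a dict with "K" (3x3 intrinsics, pixels), "R" (3x3) and "t" (3): a world point X has camera coordinates R X + t. Camera axes: x right, y down, z forward; pixel columns grow to the right and rows downward; lengths in m; the calibration is good to about 2 mm. A picture is of the moment at which its call begins. camera_model takes no time and is no camera call.
A pose or a line that the arm cannot do raises r.PlanningError and nothing moves.
- r.finish_job(): hands the job in; it is judged then, once.
The state is a dict: "time_s": time; "joint_positions": joint angles; "dq": joint speeds; "tau": joint torques, N m; "eef_pos": TCP position; "eef_rot": TCP orientation; "contact_force": force on the tool from outside, world axes, zero at the start; "torque": the same for the moment, N m; "grip_width": finger opening in m; "grip_force": force on a finger pad.
Only numpy, scipy, OpenCV 4.12 (cv2) and the standard library are available. Lean on these libraries where they do the work, as an engineer would, in place of code of your own. Each camera call takes 0.05 s, during which the arm holds its last target. There are 200 camera calls.

### The job

Take the orange cup out of its grey cradle, turn it upside down over the upright peg of the drying stand and leave it hanging there, let go. Then take the green splash guard behind the peg by its steel bar, swing it up from its rest until it stands straight up at its balance point, where it would fall neither way, without letting it go over towards the front, and finish while still gripping the bar and holding the guard still there, so that a colleague can fit its stay. Leave the cup on the peg and the other things on the bench where they are.

Things in the scene. Friction and masses are not known exactly. Their poses are not given: they have to be found in the camera images.
- cup: orange straight round cup, 44 mm outside diameter, 95 long, wall 3, inside 38 wide and 90 deep, about 80 g. Origin: centre of the outside of its closed end; its z axis runs along the cup to the open mouth. It starts lying level in the cradle.
- cup_mouth (a point): centre of the cup's open mouth (95 mm from its origin)
- cradle: grey fixed cradle, base 100x66x10 mm; two V supports, each 10 mm wide, centred 36 mm either side of its middle, 50 high, 54 across; the 62 mm between them are open for fingers. The cup lies along the cradle's x axis, its axis 60 mm above the bench, middle over the cradle's origin, mouth to the cradle's -x. Origin: centre of the underside.
- drying_stand: white fixed stand, base 190x190x18 mm. Grey round peg, 16 mm thick, upright on the origin, rounded tip 150 mm up; foot 52 wide, up to 32 high. The cup hangs loosely with the inside of its closed end on the tip, rim about 60 mm above the bench. Two hinge posts, 98 mm high, at y = +/-78, stand 90 mm behind the peg (stand's +x). Origin: under the peg, on the bench.
- peg_tip (a point): top of the peg, 150 mm above the bench; the base reaches 50 mm in front of the peg and 140 mm behind it
- guard_hinge (a point): middle of the guard's hinge axis, 90 mm behind the peg, 86 mm above the bench; the axis runs along the stand's y
- guard_bar (a point): middle of the guard's steel bar: 10 mm thick, 122 long, parallel to the hinge and 150 mm from it. There is a 34 mm open gap between bar and panel, 100 mm long between the two side arms, so that a finger fits on each side of the bar; the bar can turn between the fingers.
- guard (a joint): angle (rad) of the green splash guard (panel 130 wide, 6 thick, 300 g, swings freely, falls by its weight). 0: at rest, leaning 0.70 rad back from upright (stand's +x, away from the peg); grows as it swings up towards the peg; 0.70: upright, its balance point, bar straight over the hinge; beyond, it falls forward to its stop at 1.05.
- clear_bottle: small clear-glass media bottle, white cap, 62 mm wide, 143 tall; leave alone. Origin: centre of its underside.
- broth_bottle: small media bottle with beige broth, 62 mm wide, 143 tall; leave alone. Origin: centre of its underside.
- timer: white lab timer lying flat, 74x66x19 mm; leave alone. Origin: centre of its underside.
- red_dish: petri dish with red medium, 95 mm wide, 15 tall; leave alone. Origin: centre of its underside.
- tape_roll: flat roll of beige tape, 107 mm wide, 19 tall; leave alone. Origin: centre of its underside.
- flask: conical flask with beige broth, 84 mm wide, 153 tall; leave alone. Origin: centre of its underside.
- wash_bottle: white wash bottle with blue spout, 206 mm tall; leave alone. Origin: centre of its underside.
There are look-alikes about, which are no part of the job. Of the things shaped like the cup, the orange one is meant.

How it is judged:
By the outcome, as a careful person would: the job done as asked, in the order asked, and still so for the second after the job is handed in, while the arm keeps its last pose, push and grip.
It also fails if it takes over 58 s, if anything falls off the work surface, if the arm or the gripper's body presses on something with over 40 N, if the wrist force passes 120 N, or if a joint passes its speed limit or range.

## Working session

There is one attempt and no reset: what is moved stays moved. The work goes in short steps, each a Python script; the robot and the scene stay as the last script left them, time stands still between calls to the robot, and variables do not carry over. Pictures are saved under pics/ and viewed, at most 10 in all, crops included, and the job is handed in when it is done.

```bash
mkdir -p pics
python3 - <<'E'
from workcell import r, optics
import cv2, numpy as np
for n in ("scene","top"):
    im,d=optics.get_image(n); m=optics.camera_model(n)
    np.savez(f"{n}0.npz",im=im,d=d,**m)
    cv2.imwrite(f"pics/{n}0.png",cv2.resize(im[:,:,::-1],(800,600)))
    print(n,m["K"].tolist(),(-m["R"].T@m["t"]).round(3),m["R"].round(3).tolist(),(d==0).mean())
print(r.read_state())
E
```

```text
scene [[471.5321999943103, 0.0, 255.83817947011767], [0.0, 471.5321999943103, 192.45540766823976], [0.0, 0.0, 1.0]] [-0.066 -1.685  0.924] [[0.928, -0.371, 0.006], [-0.15, -0.392, -0.908], [0.34, 0.842, -0.419]] 0.0036671956380208335
top [[352.7128971330217, 0.0, 255.02443595343914], [0.0, 352.7128971330217, 189.79235455140065], [0.0, 0.0, 1.0]] [ 0.342 -0.054  1.324] [[0.025, -0.999, 0.022], [-0.98, -0.029, -0.196], [0.197, -0.017, -0.98]] 0.004002888997395833
{'time_s': 0.1, 'joint_positions': array([-1.30498132e+00,  3.42620850e-01,  1.52492438e+00, -1.44799742e-05,
        1.27537492e+00, -1.46022971e-01]), 'dq': array([ 0.00062456, -0.00139236, -0.00037959,  0.00014124,  0.00098036,
       -0.00100018]), 'tau': array([ 1.30406730e-03, -4.34447873e+01, -2.46491146e+01, -1.70867620e-04,
        4.71877531e-03,  1.77008394e-05]), 'eef_pos': array([ 0.21007552, -0.48078966,  0.25571113]), 'eef_rot': array([ 9.78872848e-01,  2.04468842e-01, -4.66444895e-05, -6.62140980e-04]), 'contact_force': array([-0.09893394,  0.53367755,  0.67312775]), 'torque': array([-0.02708877, -0.00313064, -0.01421237]), 'grip_force': 0.0, 'grip_width': 0.0855111872979138}
```

```bash
sleep 1; ls pics
```

```text
scene0.png
top0.png
```

View pics/scene0.png

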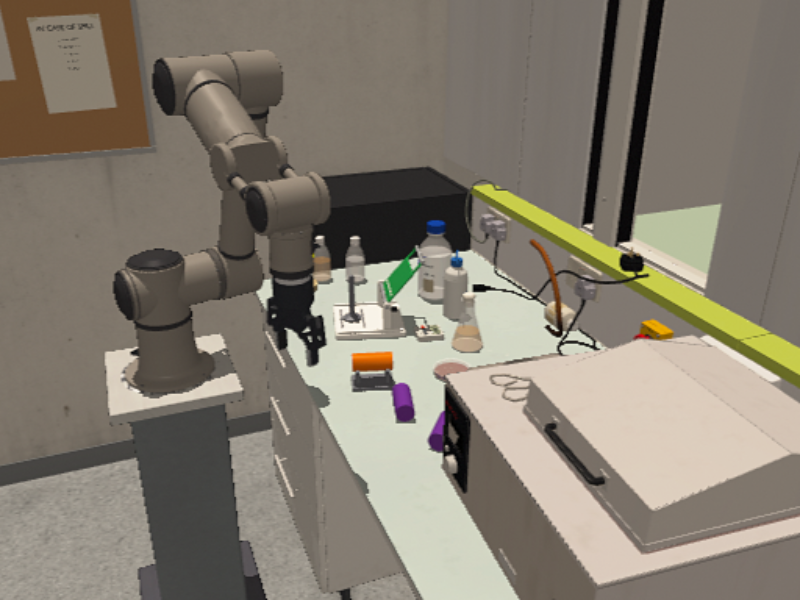

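View pics/top0.png

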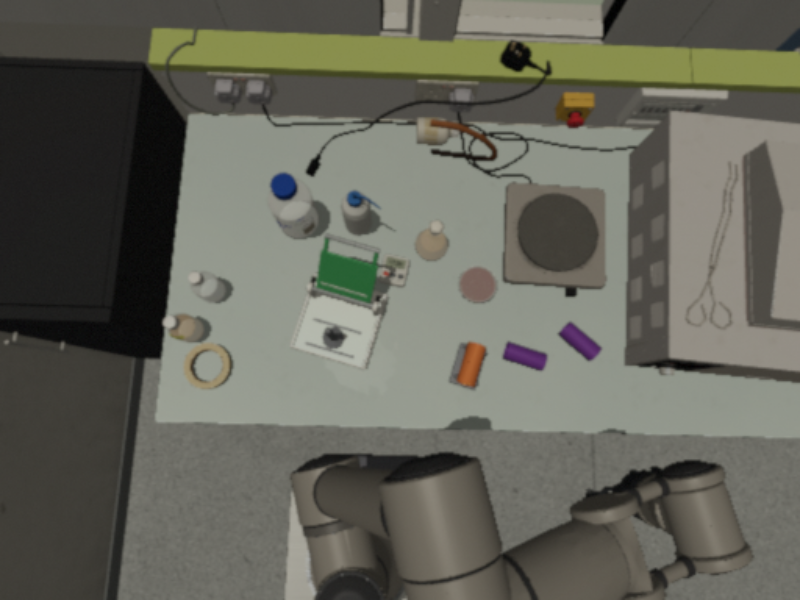

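The scene view shows the orange cup in the grey cradle at (372,362), with two purple look-alikes at (403,402) and (440,430). The top view shows the orange cup at (471,365) and the purple ones at (525,356) and (580,340). The orange one is the cup meant, because it has the right colour and is the only one in a cradle. The stand is at (338,330) in the top view, with its green guard leaning away from the robot. Next I'll measure the positions and use one enlarged crop to confirm the cup and see which end is the mouth.

```bash
cat > h.py <<'E'
import numpy as np, cv2
def world(n, im, d, m):
    v,u=np.indices(d.shape); K,R,t=m["K"],m["R"],m["t"]
    c=np.stack([(u-K[0,2])/K[0,0]*d,(v-K[1,2])/K[1,1]*d,d],-1)
    return (c-t)@R          # R^T (c-t)
def proj(m,X):
    c=m["R"]@np.asarray(X)+m["t"]; p=m["K"]@c; return p[:2]/p[2]
def onplane(m,uv,z):
    ray=m["R"].T@np.linalg.inv(m["K"])@np.array([uv[0],uv[1],1.]); C=-m["R"].T@m["t"]
    return C+ray*(z-C[2])/ray[2]
def mask(im,lo,hi): return cv2.inRange(cv2.cvtColor(im,cv2.COLOR_RGB2HSV),lo,hi)>0
ORANGE=((5,150,90),(18,255,255)); GREEN=((60,120,40),(85,255,255))
E
python3 - <<'E'
from h import *
S={}
for n in("scene","top"):
    m=dict(np.load(n+"0.npz")); im,d=m["im"],m["d"]; W=world(n,im,d,m)
    inb=(abs(W[...,0]-.5)<.35)&(abs(W[...,1])<.45)&(d>0)
    for nm,c in(("orange",ORANGE),("green",GREEN)):
        k=mask(im,*c)&inb&(W[...,2]>.02)&(W[...,2]<.3); P=W[k]
        v,u=np.nonzero(k)
        (c0,sz,a)=cv2.minAreaRect(np.c_[u,v].astype(np.float32))
        print(n,nm,k.sum(),"mean",P.mean(0).round(4),"min",P.min(0).round(3),"max",P.max(0).round(3))
        bx=cv2.boxPoints((c0,sz,a))
        if n=="top":
            print(" box on plane",[onplane(m,b,.06 if nm=="orange" else .14).round(4).tolist() for b in bx])
        if nm=="green":
            U=np.linalg.svd(P-P.mean(0),full_matrices=False)[2]; print(" axes",U.round(3).tolist())
    # peg: points above the base in front of guard
    g=W[mask(im,*GREEN)&inb].mean(0)
    k=inb&(W[...,2]>.05)&(W[...,2]<.165)&(np.hypot(W[...,0]-g[0]+.13,W[...,1]-g[1])<.07)&~mask(im,*GREEN)
    P=W[k]; print(n,"peg?",len(P),np.median(P,0).round(4),P.max(0).round(3),P.min(0).round(3)); 
    # white base corners
    if n=="top":
        k=inb&(abs(W[...,2]-.018)<.008)&(im.min(-1)>205)
        k=cv2.morphologyEx(k.astype(np.uint8),cv2.MORPH_OPEN,np.ones((3,3)))
        cs,_=cv2.findContours(k,0,2)
        for c in cs:
            if cv2.contourArea(c)>300: print("base",cv2.contourArea(c),[onplane(m,b,.018).round(3).tolist() for b in cv2.boxPoints(cv2.minAreaRect(c))])
    if n=="scene": a=cv2.resize(im[210:260,205:275],(800,571),interpolation=cv2.INTER_CUBIC)[:,:,::-1]; S[n]=a[:, :]
    else: b=cv2.resize(im[140:255,175:325],(800,600),interpolation=cv2.INTER_CUBIC)[:,:,::-1]
out=np.hstack([cv2.resize(S["scene"],(400,286)),cv2.resize(b,(400,300))[:286]])
m=dict(np.load("scene0.npz")); e=cv2.resize(m["im"][155:220,200:300],(480,312),interpolation=cv2.INTER_CUBIC)[:,:,::-1]
out=np.vstack([out,np.zeros((314,800,3),np.uint8)]); out[286:598,:480]=e
cv2.imwrite("pics/crop.png",out)
E
```

```text
scene orange 279 mean [ 0.4395 -0.2597  0.07  ] min [ 0.393 -0.281  0.046] max [ 0.49  -0.226  0.085]
scene green 245 mean [0.6252 0.0321 0.142 ] min [ 0.576 -0.034  0.094] max [0.686 0.11  0.199]
 axes [[-0.371, -0.919, -0.133], [-0.565, 0.337, -0.753], [-0.737, 0.204, 0.645]]
scene peg? 82 [0.4971 0.0714 0.0973] [0.507 0.083 0.148] [0.488 0.053 0.051]
top orange 295 mean [ 0.4421 -0.2417  0.0779] min [ 0.397 -0.271  0.04 ] max [ 0.488 -0.213  0.09 ]
 box on plane [[0.4038, -0.2112, 0.06], [0.4948, -0.2377, 0.06], [0.4842, -0.2774, 0.06], [0.3935, -0.2504, 0.06]]
top green 732 mean [0.6275 0.0418 0.1393] min [ 0.578 -0.021  0.09 ] max [0.686 0.107 0.195]
 box on plane [[0.5999, 0.115, 0.14], [0.7029, 0.0918, 0.14], [0.6695, -0.0336, 0.14], [0.5674, -0.0085, 0.14]]
 axes [[-0.242, -0.97, 0.023], [-0.626, 0.138, -0.767], [-0.741, 0.2, 0.641]]
top peg? 36 [0.4979 0.0728 0.1396] [0.509 0.083 0.155] [0.494 0.068 0.055]
```

View pics/crop.png

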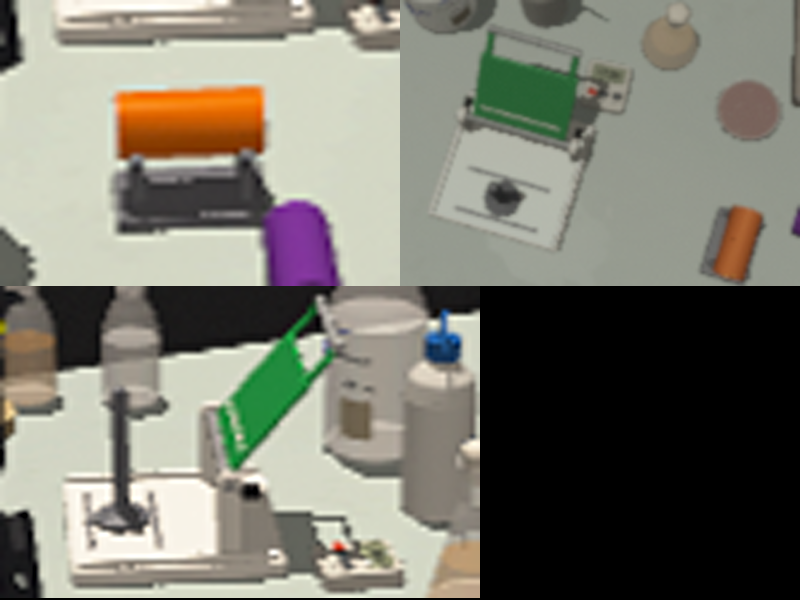

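The crop confirms the orange cup is lying in the cradle's V supports. The mouth end can't be seen from the side, so I'll grip the middle and look at the ends after lifting. The peg estimates from the two views agree at about (0.498, 0.076), and the stand yaw is about -0.257. Next I'll check IK and the clearances.

```bash
cat >> h.py <<'E'
from scipy.spatial.transform import Rotation as Ro
def quat(z,x):
    z=np.array(z,float);z/=np.linalg.norm(z);x=np.array(x,float);x-=z*(x@z);x/=np.linalg.norm(x)
    return Ro.from_matrix(np.c_[x,np.cross(z,x),z]).as_quat()
def tcp(p,q,off=.006): return np.asarray(p)-off*Ro.from_quat(q).as_matrix()[:,2]
CUP=np.array([.444,-.244,.06]); AX=np.array([.959,-.283,0])
PEG=np.array([.498,.076,0]); SY=-.257
SX=np.array([np.cos(SY),np.sin(SY),0]); SYV=np.array([-np.sin(SY),np.cos(SY),0])
HINGE=PEG+.09*SX+[0,0,.086]
def bar(a): return HINGE+.15*(np.sin(.7-a)*SX+np.cos(.7-a)*np.array([0,0,1]))
E
python3 - <<'E'
from h import *
from workcell import r
Z=np.array([0,0,1.])
f=lambda q:None if q is None else np.round(q,2).tolist()
for s in(1,-1):
    q=quat(-Z,s*AX); print("grasp",s,f(r.solve_ik(tcp(CUP,q),q)),f(r.solve_ik(tcp(CUP+[0,0,.25],q),q)))
for yaw in(-.6,-.25,.15,.5):
  h=np.array([np.cos(yaw),np.sin(yaw),0])
  for t in(0,.3):
    for s in(1,-1):
      q=quat(h*np.cos(t)-Z*np.sin(t),s*Z)
      print("hang",yaw,t,s,[f(r.solve_ik(tcp(PEG+[0,0,z],q),q)) for z in(.1075,.23)],f(r.solve_ik(tcp(PEG+[0,0,.1075]-.1*h,q),q)))
for t in(.2,.4,.6):
  for s in(1,-1):
    q=quat(SX*np.sin(t)-Z*np.cos(t),s*SYV); print("bar",t,s,f(r.solve_ik(tcp(bar(0),q),q)),f(r.solve_ik(tcp(bar(.7),q),q)))
print(bar(0),bar(.7))
m=dict(np.load("top0.npz")); W=world("top",m["im"],m["d"],m); P=W[m["d"]>0]; b=bar(0)
P=P[(P[:,2]>.1)&(P[:,2]<.5)]-b; L=np.c_[P@SX,P@SYV,P[:,2]+b[2]]
k=(abs(L[:,1])<.1)&(L[:,0]>.02)&(L[:,0]<.2); L=L[k]
for lo in np.arange(.02,.2,.02):
    w=L[(L[:,0]>=lo)&(L[:,0]<lo+.02)]
    if len(w): print("behind",lo.round(2),len(w),w.min(0).round(3),w.max(0).round(3))
E
```

```text
grasp 1 [-0.65, 0.55, 1.8, -0.0, 0.79, 1.2] [-0.65, 0.27, 1.46, -0.0, 1.41, 1.2]
grasp -1 [-0.65, 0.55, 1.8, -0.0, 0.79, -1.94] [-0.65, 0.27, 1.46, -0.0, 1.41, -1.94]
hang -0.6 0 1 [None, None] None
hang -0.6 0 -1 [None, None] None
hang -0.6 0.3 1 [None, None] None
hang -0.6 0.3 -1 [None, None] None
hang -0.25 0 1 [[0.31, 1.17, 2.46, 3.76, 1.97, -1.3], [0.31, 0.72, 2.53, 3.71, 1.66, -1.51]] None
hang -0.25 0 -1 [[0.31, 1.17, 2.46, 3.76, 1.97, 1.84], [0.31, 0.72, 2.53, 3.71, 1.66, 1.63]] None
hang -0.25 0.3 1 [[0.28, 0.85, 2.5, 3.65, 1.45, -1.47], [0.28, 0.38, 2.46, 3.75, 1.01, -1.75]] [0.56, 0.97, 2.66, 3.91, 1.62, -1.22]
hang -0.25 0.3 -1 [[0.28, 0.85, 2.5, 3.65, 1.45, 1.68], [0.28, 0.38, 2.46, 3.75, 1.01, 1.39]] [0.56, 0.97, 2.66, 3.91, 1.62, 1.92]
hang 0.15 0 1 [[-0.22, 1.31, 2.59, 2.65, 2.27, -1.9], [-0.22, 0.81, 2.68, 2.75, 1.89, -1.7]] None
hang 0.15 0 -1 [[-0.22, 1.31, 2.59, 2.65, 2.27, 1.24], [-0.22, 0.81, 2.68, 2.75, 1.89, 1.44]] None
hang 0.15 0.3 1 [[-0.2, 0.94, 2.63, 2.81, 1.68, -1.71], [-0.2, 0.35, 2.58, 2.76, 1.07, -1.49]] None
hang 0.15 0.3 -1 [[-0.2, 0.94, 2.63, 2.81,
[... 695 characters left out ...]

bar 0.4 1 [-0.03, 0.49, 1.5, -0.13, 0.76, 0.3] [0.01, 0.3, 1.7, -0.15, 0.76, 0.36]
bar 0.4 -1 [-0.03, 0.49, 1.5, -0.13, 0.76, -2.84] [0.01, 0.3, 1.7, -0.15, 0.76, -2.78]
bar 0.6 1 [-0.01, 0.44, 1.67, -0.32, 0.46, 0.49] [0.04, 0.25, 1.86, -0.37, 0.48, 0.58]
bar 0.6 -1 [-0.01, 0.44, 1.67, -0.32, 0.46, -2.65] [0.04, 0.25, 1.86, -0.37, 0.48, -2.56]
[0.67850305 0.02856167 0.20072633] [0.58504412 0.05312378 0.236     ]
behind 0.06 6 [0.079 0.023 0.101] [0.08  0.039 0.129]
behind 0.08 136 [ 0.08  -0.028  0.101] [0.1   0.058 0.192]
behind 0.1 144 [ 0.1   -0.031  0.1  ] [0.12  0.061 0.209]
behind 0.12 27 [ 0.12  -0.002  0.119] [0.139 0.057 0.176]
behind 0.14 2 [0.14  0.018 0.133] [0.142 0.023 0.134]
```

Run:
```python
from h import *
from workcell import r
Z=np.array([0,0,1.])
f=lambda q:None if q is None else np.round(q,2).tolist()
for yaw in(.8,1.1,1.4,1.7,-.9,-1.4,-1.8):
  h=np.array([np.cos(yaw),np.sin(yaw),0])
  for s in(1,-1):
      q=quat(h,s*Z)
      print("hang",yaw,s,[f(r.solve_ik(tcp(PEG+[0,0,z],q),q)) for z in(.1075,.24)],f(r.solve_ik(tcp(PEG+[0,0,.1]-.1*h,q),q)))
```

```text
hang 0.8 1 [[-0.67, 1.07, 2.3, 1.67, 1.59, -1.79], [-0.67, 0.66, 2.35, 1.67, 1.56, -1.44]] [-1.0, 1.11, 2.34, 1.35, 1.5, -1.87]
hang 0.8 -1 [[-0.67, 1.07, 2.3, 1.67, 1.59, 1.35], [-0.67, 0.66, 2.35, 1.67, 1.56, 1.7]] [-1.0, 1.11, 2.34, 1.35, 1.5, 1.27]
hang 1.1 1 [[-0.66, 1.02, 2.08, 1.38, 1.58, -1.52], [-0.66, 0.69, 2.12, 1.39, 1.63, -1.24]] [-0.89, 1.03, 2.04, 1.15, 1.6, -1.51]
hang 1.1 -1 [[-0.66, 1.02, 2.08, 1.38, 1.58, 1.62], [-0.66, 0.69, 2.12, 1.39, 1.63, 1.9]] [-0.89, 1.03, 2.04, 1.15, 1.6, 1.63]
hang 1.4 1 [[-0.6, 1.03, 1.84, 1.16, 1.68, -1.32], [-0.6, 0.75, 1.88, 1.19, 1.78, -1.1]] [-0.77, 1.06, 1.74, 1.0, 1.77, -1.28]
hang 1.4 -1 [[-0.6, 1.03, 1.84, 1.16, 1.68, 1.82], [-0.6, 0.75, 1.88, 1.19, 1.78, 2.04]] [-0.77, 1.06, 1.74, 1.0, 1.77, 1.86]
hang 1.7 1 [[-0.52, 1.07, 1.61, 0.98, 1.85, -1.19], [-0.52, 0.83, 1.64, 1.04, 1.96, -1.0]] [-0.64, 1.12, 1.43, 0.89, 1.97, -1.13]
hang 1.7 -1 [[-0.52, 1.07, 1.61, 0.98, 1.85, 1.95], [-0.52, 0.83, 1.64, 1.04, 1.96, 2.14]] [-0.64, 1.12, 1.43, 0.89, 1.97, 2.02]
hang -0.9 1 [None, None] None
hang -0.9 -1 [None, None] None
hang -1.4 1 [None, None] None
hang -1.4 -1 [None, None] None
hang -1.8 1 [None, None] [0.56, 1.26, 1.01, -0.99, 2.15, -2.27]
hang -1.8 -1 [None, None] [0.56, 1.26, 1.01, -0.99, 2.15, 0.87]
```

```bash
cat >> h.py <<'E'
Z=np.array([0,0,1.]); YAW=1.2; H=np.array([np.cos(YAW),np.sin(YAW),0])
QG=quat(-Z,AX); STAGE=PEG+[0,0,.27]-.1*H
def st(r):
    s=r.read_state(); print(round(s["time_s"],2),s["eef_pos"].round(4),s["contact_force"].round(1),"grip",round(s["grip_width"],4),round(s["grip_force"],1))
E
python3 - <<'E'
from h import *
from workcell import r, command_gripper, optics
command_gripper(.08,25)
r.reach(tcp(CUP+[0,0,.11],QG),QG); st(r)
r.move_straight(tcp(CUP,QG),speed=.1,max_force=15); st(r)
command_gripper(0,25); st(r)
r.move_straight(tcp(CUP+[0,0,.22],QG),speed=.2); st(r)
q=quat(H,-Z); r.reach(tcp(STAGE,q),q); st(r)
a=[]
for n in("scene","top"):
    im,d=optics.get_image(n); m=optics.camera_model(n); np.savez(n+"1.npz",im=im,d=d,**m)
    u,v=proj(m,STAGE).astype(int); c=im[max(0,v-40):v+40,max(0,u-50):u+50]
    a.append(cv2.resize(c,(400,320),interpolation=cv2.INTER_CUBIC)); print(n,u,v)
cv2.imwrite("pics/lift.png",np.hstack(a)[:,:,::-1])
E
```

```text
1.62 [ 0.4439 -0.2447  0.1762] [-1.1 -0.2 -1.1] grip 0.0804 0.0
2.88 [ 0.4443 -0.2443  0.0665] [-0.1 -0.  -0.6] grip 0.08 0.0
3.29 [ 0.4442 -0.244   0.0665] [-0.4  1.3  5.6] grip 0.0436 25.0
4.54 [ 0.4435 -0.2437  0.2849] [-0.4  0.3 -1.4] grip 0.0442 25.5
5.6 [ 0.4596 -0.0229  0.2696] [ 0.4 -0.3 -0.1] grip 0.0444 25.6
scene 221 157
top 236 219
```

View pics/lift.png

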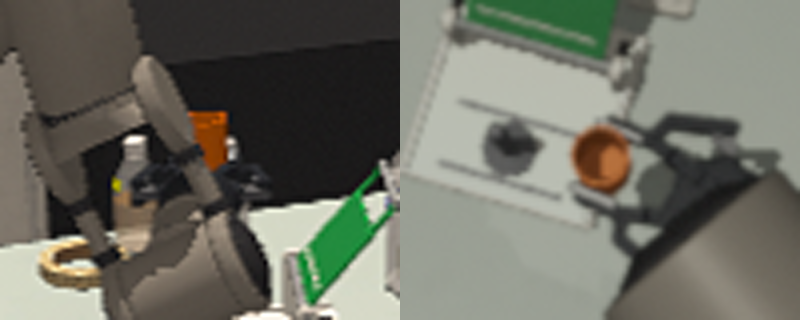

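The top crop shows the cup at (600,158) with a ring and hollow interior facing up, so the mouth is up. I need to turn the last joint half a turn, then measure the closed end's height and centre.

Run:
```python
from h import *
from workcell import r, command_gripper, optics
q=quat(H,Z); r.reach(tcp(STAGE,q),q); st(r)
im,d=optics.get_image("top"); m=optics.camera_model("top"); W=world("top",im,d,m)
k=mask(im,(3,120,60),(18,255,255))&(np.linalg.norm(W-STAGE,axis=-1)<.1); P=W[k]
print(k.sum(),P.mean(0).round(4),P.max(0).round(4),P.min(0).round(4))
zt=np.percentile(P[:,2],60); top=k&(W[...,2]>zt-.012)
v,u=np.nonzero(top); (c,rad)=cv2.minEnclosingCircle(np.c_[u,v].astype(np.float32))
print("top end z",np.median(W[top][:,2]).round(4),"centre",onplane(m,c,np.median(W[top][:,2])).round(4),"expected",STAGE+[0,0,.0475], "rad mm",rad*np.median(d[top])/m["K"][0,0]*1000)
q2=quat(H,Z)
print([None if (x:=r.solve_ik(tcp(PEG+[0,0,z],q2),q2)) is None else x.round(2).tolist() for z in(.27,.107)])
```

```text
8.35 [ 0.4596 -0.0228  0.27  ] [ 0.7  0.3 -0.9] grip 0.044 25.6
182 [ 0.4599 -0.0183  0.3144] [0.4807 0.0017 0.3229] [ 0.4412 -0.0361  0.2349]
top end z 0.3175 centre [ 0.4618 -0.0186  0.3175] expected [ 0.46176422 -0.01720391  0.3175    ] rad mm 21.474373151057584
[[-0.64, 0.64, 2.03, 1.33, 1.69, -1.12], [-0.64, 1.02, 2.0, 1.3, 1.6, -1.45]]
```

Run:
```python
from h import *
from workcell import r, command_gripper, optics
q=quat(H,Z); off=np.array([0,.001,0])
r.move_straight(tcp(PEG+off+[0,0,.27],q),speed=.12); st(r)
hit=r.move_straight(tcp(PEG+off+[0,0,.1085],q),speed=.08,max_force=8); st(r); print(hit)
z=r.read_state()["eef_pos"][2]
if z<.116:
    command_gripper(.085); st(r)
    r.move_straight(tcp(PEG+[0,0,z]-.13*H,q),speed=.12,max_force=10); st(r)
a=[]
for n in("scene","top"):
    im,d=optics.get_image(n); m=optics.camera_model(n); np.savez(n+"2.npz",im=im,d=d,**m)
    u,v=proj(m,PEG+[0,0,.1]).astype(int)
    a.append(cv2.resize(im[max(0,v-40):v+40,max(0,u-50):u+50],(400,320),interpolation=cv2.INTER_CUBIC))
    W=world(n,im,d,m); P=W[mask(im,(3,120,60),(18,255,255))&(np.linalg.norm(W-PEG-[0,0,.1],axis=-1)<.09)]; print(n,len(P),P.mean(0).round(3),P.min(0).round(3),P.max(0).round(3))
cv2.imwrite("pics/hang.png",np.hstack(a)[:,:,::-1])
```

```text
9.39 [0.4959 0.071  0.27  ] [-0.5  1.1 -1.7] grip 0.0435 25.6
11.56 [0.4959 0.0714 0.1088] [-0.1 -0.4 -0.6] grip 0.0439 25.6
False
12.04 [0.4958 0.0714 0.1085] [ 0.6 -0.3  0.2] grip 0.0848 0.0
13.28 [ 0.4487 -0.0501  0.1088] [-0.1 -0.6 -0.2] grip 0.0849 0.0
scene 85 [0.505 0.062 0.129] [0.488 0.047 0.062] [0.518 0.103 0.159]
top 155 [0.495 0.073 0.146] [0.478 0.053 0.07 ] [0.517 0.094 0.161]
```

View pics/hang.png

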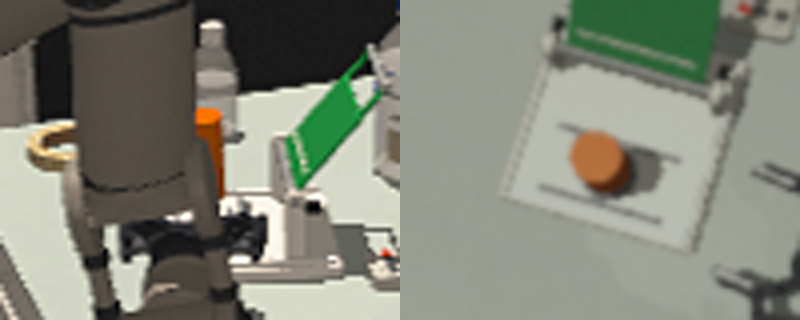

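The crops show the cup upside down on the peg: orange body at (207,150) in the scene half, closed end up at (600,162) in the top half, top at about 0.155 m. Now I'll measure the bar.

Run:
```python
from h import *
b=bar(0)
for n in("scene","top"):
    m=dict(np.load(n+("0" if n=="scene" else "2")+".npz")); im,d=m["im"],m["d"]; W=world(n,im,d,m)
    hsv=cv2.cvtColor(im,cv2.COLOR_RGB2HSV)
    D=W-b; L=np.stack([D@SX,D@SYV,D[...,2]],-1)
    k=(np.hypot(L[...,0],L[...,2])<.022)&(abs(L[...,1])<.042)&(hsv[...,1]<110)&(d>0); P=L[k]
    print(n,"bar local",len(P),np.median(P,0).round(4)); 
    g=k&0==1
    # panel: project onto guard frame
    k=mask(im,*GREEN)&(abs(L[...,0]+.05)<.09)&(abs(L[...,1])<.1)&(L[...,2]<.03)&(d>0)
    Dh=W[k]-HINGE; u=np.array([np.sin(.7),0,np.cos(.7)]); Q=np.c_[Dh@SX,Dh@SYV,Dh[:,2]]
    al=Q@u; nn=Q@np.array([-np.cos(.7),0,np.sin(.7)])
    print(" panel along",np.percentile(al,[1,50,99]).round(3),"normal",np.median(nn).round(4),"y",np.percentile(Q[:,1],[1,99]).round(3))
    v=np.unique(np.round(Q[:,1],2)); 
    A=np.c_[Q[:,1],al,np.ones(len(al))]; print(" slopes n~y,along",np.linalg.lstsq(A,nn,rcond=None)[0].round(3))
    # bar pixels: dark/steel profile along local x in image at bar centre
    if n=="top":
        for dx in np.arange(-.03,.031,.005):
            print((dx*1000).round(),[im[tuple(np.round(proj(m,b+dx*SX+y*SYV)).astype(int)[::-1])].tolist() for y in(-.03,0,.03)])
```

```text
scene bar local 13 [-0.0016 -0.0048  0.0023]
 panel along [0.011 0.072 0.143] normal 0.0023 y [-0.071  0.06 ]
 slopes n~y,along [-0.01  -0.001  0.002]
top bar local 76 [ 0.0019 -0.0005  0.0042]
 panel along [0.012 0.07  0.123] normal 0.0006 y [-0.06   0.061]
 slopes n~y,along [-0.004  0.002  0.   ]
-30.0 [[64, 108, 71], [112, 126, 109], [100, 132, 101]]
-25.0 [[109, 115, 104], [147, 152, 140], [139, 146, 133]]
-20.0 [[150, 155, 144], [149, 154, 143], [150, 155, 144]]
-15.0 [[149, 154, 144], [148, 153, 141], [150, 155, 144]]
-10.0 [[148, 153, 143], [148, 153, 142], [148, 153, 142]]
-5.0 [[140, 145, 134], [130, 134, 124], [140, 144, 134]]
0.0 [[121, 123, 116], [122, 123, 116], [113, 114, 107]]
5.0 [[126, 127, 120], [131, 132, 125], [126, 128, 120]]
10.0 [[140, 144, 134], [147, 152, 140], [133, 137, 126]]
15.0 [[149, 154, 143], [149, 153, 142], [149, 154, 143]]
20.0 [[150, 154, 144], [116, 118, 109], [149, 154, 142]]
25.0 [[148, 153, 143], [85, 84, 78], [150, 154, 143]]
30.0 [[147, 152, 141], [78, 77, 71], [149, 153, 143]]
```

```bash
cat >> h.py <<'E'
T=.5; QB=quat(SX*np.sin(T)-Z*np.cos(T),SYV); QBZ=Ro.from_quat(QB).as_matrix()[:,2]
E
python3 - <<'E'
from h import *
from workcell import r, command_gripper, optics
p=r.read_state()["eef_pos"]; r.move_straight(p+[-.03,-.06,.26],speed=.25); st(r)
command_gripper(.024,30)
b=bar(0)+.001*SX
r.reach(tcp(b-.16*QBZ,QB),QB); st(r)
r.move_straight(tcp(b-.05*QBZ,QB),speed=.15,max_force=8); st(r)
a=[]
for n in("scene","top"):
    im,d=optics.get_image(n); m=optics.camera_model(n)
    u,v=proj(m,b).astype(int)
    a.append(cv2.resize(im[max(0,v-35):v+45,max(0,u-60):u+40],(400,320),interpolation=cv2.INTER_CUBIC))
cv2.imwrite("pics/pre.png",np.hstack(a)[:,:,::-1])
E
```

```text
14.61 [ 0.4186 -0.1097  0.3681] [ 0.  -0.1 -0.4] grip 0.0847 0.0
16.39 [0.6015 0.0478 0.3447] [-0.   0.5  0.7] grip 0.0242 0.0
17.27 [0.6537 0.0348 0.2505] [ 0.1  0.1 -0.1] grip 0.0241 0.0
```

View pics/pre.png

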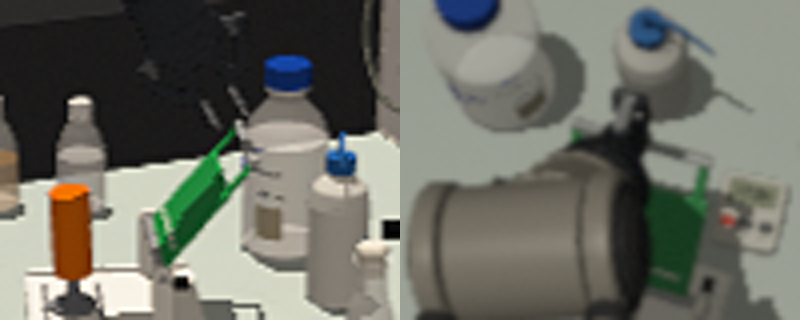

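Run:
```python
from h import *
from workcell import r, command_gripper, optics
b=bar(0)+.001*SX
hit=r.move_straight(tcp(b+.001*QBZ,QB),speed=.06,max_force=6); st(r); print(hit)
if not hit:
    f0=r.read_state()["contact_force"]
    command_gripper(0,30); st(r); s=r.read_state(); print("df",(s["contact_force"]-f0).round(2),"closing dir",Ro.from_quat(QB).as_matrix()[:,1].round(2))
    for a in(.1,.2):
        r.move_straight(tcp(bar(a)+.001*SX,QB),speed=.06,max_force=25); st(r)
```

```text
18.38 [0.6773 0.029  0.2055] [-0.   0.5 -0. ] grip 0.0241 0.0
False
18.64 [0.6774 0.0289 0.2058] [0.  0.8 1.6] grip 0.0088 29.2
df [0.01 0.34 1.64] closing dir [ 0.85 -0.22  0.48]
19.06 [0.6651 0.0322 0.2157] [ 2.2 -0.3  1. ] grip 0.0085 29.3
19.46 [0.653  0.0354 0.2235] [4.  0.8 1.9] grip 0.0088 29.3
```

Run:
```python
from h import *
from workcell import r, command_gripper, optics
for a in(.3,.4,.5,.6,.66):
    if r.move_straight(tcp(bar(a)+.001*SX,QB),speed=.06,max_force=25): print("hit")
    st(r)
for n in("scene","top"):
    im,d=optics.get_image(n); m=optics.camera_model(n); W=world(n,im,d,m)
    D=W-HINGE; L=np.stack([D@SX,D@SYV,D[...,2]],-1)
    k=mask(im,*GREEN)&(abs(L[...,0])<.08)&(abs(L[...,1])<.09)&(L[...,2]>.005)&(L[...,2]<.16)&(d>0); P=L[k]
    c,*_=np.linalg.lstsq(np.c_[P[:,1:],np.ones(len(P))],P[:,0],rcond=None); print(n,len(P),"x~y,z,1",c.round(4),"lean",np.arctan(c[1]).round(3),P.min(0).round(3),P.max(0).round(3))
    if n=="scene":
        u,v=proj(m,HINGE+[0,0,.08]).astype(int)
        cv2.imwrite("pics/up.png",cv2.resize(im[v-45:v+45,u-60:u+60],(800,600),interpolation=cv2.INTER_CUBIC)[:,:,::-1])
```

```text
19.86 [0.6402 0.0388 0.2301] [4.3 1.  3.8] grip 0.0087 29.3
20.26 [0.6269 0.0424 0.2355] [3.9 1.1 5.3] grip 0.0085 29.3
20.66 [0.613  0.0461 0.2396] [3.2 1.  8.3] grip 0.0086 29.3
21.06 [0.5989 0.0499 0.2423] [1.9 0.5 8.5] grip 0.0091 29.3
21.36 [0.5901 0.0522 0.243 ] [2.8 1.4 9.9] grip 0.0086 30.3
scene 93 x~y,z,1 [-0.0187  0.055  -0.0026] lean 0.055 [-0.002 -0.072  0.013] [0.008 0.063 0.144]
top 84 x~y,z,1 [0.0046 0.0498 0.0006] lean 0.05 [ 0.001 -0.061  0.028] [0.007 0.058 0.124]
```

View pics/up.png

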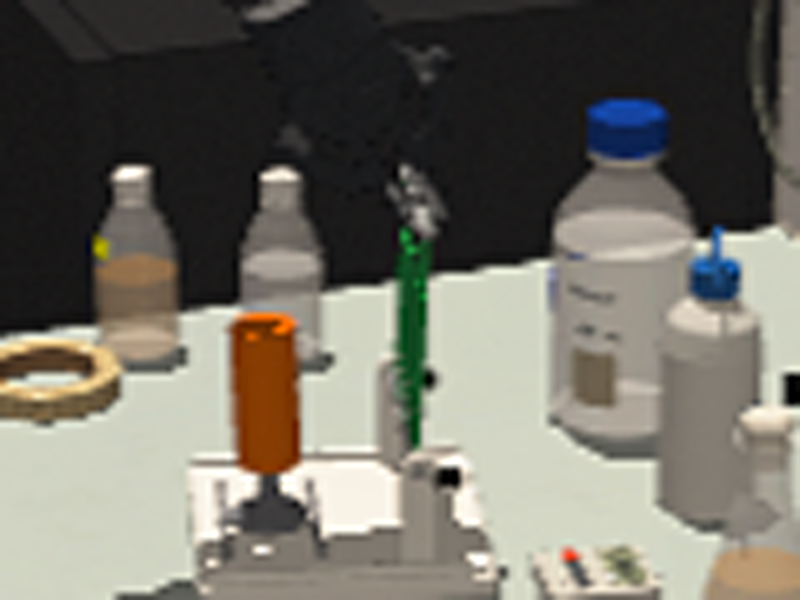

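The view shows the guard at (412,320) nearly upright and gripped at the bar, with the cup still on the peg at (265,390). The measured lean is about 0.052 rad against 0.047 commanded, so I'll make the last 7.5 mm slowly.

Run:
```python
from h import *
from workcell import r, command_gripper, optics
r.move_straight(tcp(bar(.7)-.0003*SX+[0,0,.0015],QB),speed=.015,max_force=25); st(r)
r.hold(.5); st(r)
C=[]
for i in range(4):
  for n in("scene","top"):
    im,d=optics.get_image(n); m=optics.camera_model(n); W=world(n,im,d,m)
    D=W-HINGE; L=np.stack([D@SX,D@SYV,D[...,2]],-1)
    k=mask(im,*GREEN)&(abs(L[...,0])<.05)&(abs(L[...,1])<.09)&(L[...,2]>.005)&(L[...,2]<.16)&(d>0); P=L[k]
    c,*_=np.linalg.lstsq(np.c_[P[:,1:],np.ones(len(P))],P[:,0],rcond=None); C.append((n,len(P),np.arctan(c[1]).round(3),c[2].round(4)))
    if i==0:
        Q=W[mask(im,(3,120,60),(18,255,255))&(np.linalg.norm(W-PEG-[0,0,.1],axis=-1)<.09)]; print("cup",n,len(Q),Q.mean(0).round(3),Q[:,2].max().round(3) if len(Q) else"")
        if n=="scene":
            u,v=proj(m,HINGE+[0,0,.08]).astype(int)
            cv2.imwrite("pics/end.png",cv2.resize(im[v-45:v+45,u-60:u+60],(800,600),interpolation=cv2.INTER_CUBIC)[:,:,::-1])
print(C); st(r)
```

```text
22.11 [0.5825 0.0542 0.2433] [2.  2.6 5.8] grip 0.0089 29.9
22.61 [0.5826 0.0542 0.2433] [2.5 3.7 7.1] grip 0.0089 29.9
cup scene 215 [0.496 0.062 0.115] 0.158
cup top 0 [nan nan nan] 
[('scene', 84, np.float64(0.008), np.float64(-0.0027)), ('top', 70, np.float64(-0.008), np.float64(0.0009)), ('scene', 84, np.float64(0.006), np.float64(-0.0023)), ('top', 71, np.float64(-0.005), np.float64(0.0009)), ('scene', 85, np.float64(0.007), np.float64(-0.0025)), ('top', 72, np.float64(0.001), np.float64(0.0002)), ('scene', 85, np.float64(0.008), np.float64(-0.0025)), ('top', 74, np.float64(-0.001), np.float64(0.0003))]
23.01 [0.5826 0.0541 0.2433] [1.6 2.4 4.6] grip 0.009 29.9<stdin>:13: RuntimeWarning: Mean of empty slice.
  ret = um.true_divide(
```

View pics/end.png

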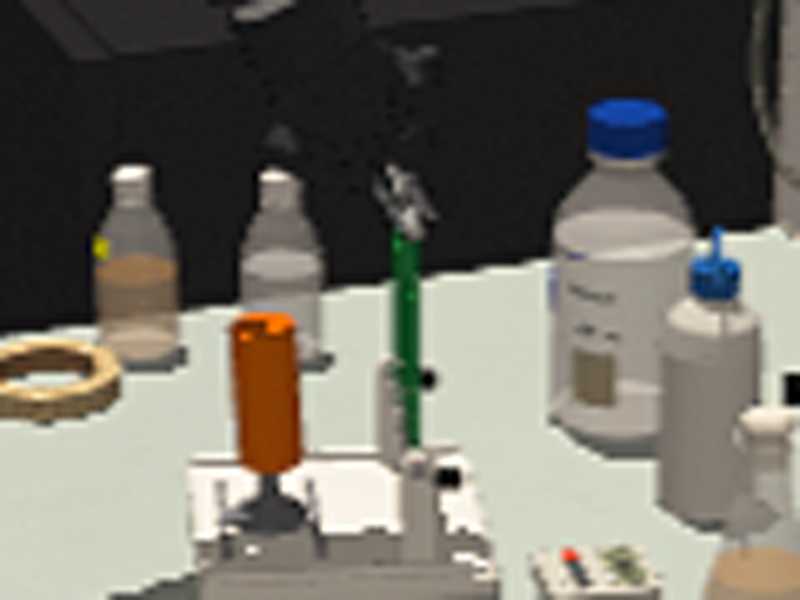

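The guard stands at (407,340), within about 0.008 rad of upright. It is still gripped and steady, and the cup is on the peg at (266,395). I'm handing the job in.

```bash
python3 -c "
from workcell import r
print(r.finish_job())"
```

```text
the job is handed in; nothing more can be done
None
```

I handed the job in at about 23 s: the orange cup hangs upside down on the peg, let go, and the gripper still holds the guard by its bar, upright to within about 0.01 rad by the cameras.

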